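# Bolt the pastry case shut

## Robot

A 7-joint arm with a two-finger parallel gripper is mounted at the origin on the work surface. World frame = base frame: x ahead of the robot, y to its left, z up, the work surface at z = 0. Lengths are in m, angles in rad, forces in N, time in s.
With the tool pointing down it reaches from about 0.375 to 0.925 m from the base axis. Payload 3.1 kg.
Tool frame: the origin (TCP) lies between the finger pads; the fingertips stand 19 mm ahead of it and the grasp point (between the pads) is the TCP; z points along the fingers, y is the direction in which the jaws open and shut (so a half turn about z gives the same grasp; the last joint's range is limited). The gripper opens to 85 mm and grips with 20 to 120 N. Pads are 22 mm wide; open, the fingers measure 114 mm over their backs; the gripper's body (76 mm by 85 mm) begins 54 mm behind the grasp point. The pads swing forward as they close: fully open they stand 13 mm farther back than shut.
Start: joints at [-1.319, 0.383, 0.044, 1.598, -0.018, 1.161, -0.05], TCP at [0.223, 0.611, 0.25] pointing down, gripper open.
Joint ranges: [-2.61, 2.61], [-0.41, 2.15], [-1.48, 1.57], [0, 2.5], [-1.57, 4.71], [0.05, 1.97], [-2.85, 2.85]. Speed limits (rad/s): [2.79, 2.79, 3.14, 3.14, 3.14, 3.14, 3.14].

## Interface

Orientations are given as a unit quaternion [x, y, z, w].
In Python, from bench import move_ptp, movel, move_j, move_gripper, pause, inverse_kinematics, read_camera, camera_params, MotionError, sign_off, look_for, tip_of, read_time_s, read_qpos, read_joint_vel, read_effort, read_eef_pos, read_tcp_rot, read_ft_force, read_ft_torque, read_finger_gap gives the robot as it stands. Calls block until the motion is done:
- move_ptp(position, orientation): joint-space move of the TCP to a pose.
- movel(position, orientation=None, speed=0.15): straight line of the TCP; orientation=None keeps the orientation; speed is the mean speed in m/s.
- move_j(angles): joint-space move.
- move_gripper(opening, effort=None): finger opening in m; effort is the grip in N (None keeps the last); returns when the fingers have stopped.
- pause(seconds).
- inverse_kinematics(position, orientation): joint angles nearest the present ones, or None.
- read_camera(name): name is "scene" or "top" or "wrist"; returns the picture (480x640x3 uint8, red, green, blue); there is no depth.
- camera_params(name): a dict with "K" (3x3 intrinsics, pixels), "dist_coeffs" ([k1, k2, p1, p2, k3] as OpenCV has them; the pictures are not rectified), "camera_from_world" (4x4, takes a point from world to camera coordinates). Camera axes: x right, y down, z forward; pixel columns grow to the right and rows downward; lengths in m; the calibration is good to about 2 mm. A picture is of the moment at which its call begins: read the wrist's pose just before it. camera_params takes no time and is no camera call; for the wrist camera it gives the pose at the moment of the call.
A pose or a line that the arm cannot do raises MotionError and nothing moves.
- sign_off(): hands the job in, once; it reports no verdict.
Trained networks look in the newest picture that a camera, given by its name, has taken for a name from the list of things; names that differ only in an ending like _2 or _b are one class to them, and where a whole thing is asked for, a point or a joint stands for the part that bears it (a point fixed in the world has none). Each returns a list of dicts, best first, with "confidence" (0 to 1); they miss things now and then, are a little off and sometimes report something else, mostly with a low value. They report only what shows in the picture. A call takes as long as a camera call.
- look_for(camera, name): "at" ([column, row] in pixels, amid what is visible of it).
- tip_of(camera, name): "at" ([column, row] in pixels: a listed point, or the origin of a listed thing).
Readings, each from a call of its own:
- read_time_s(): time.
- read_qpos(): joint angles.
- read_joint_vel(): joint speeds.
- read_effort(): joint torques, N m.
- read_eef_pos(): TCP position.
- read_tcp_rot(): TCP orientation.
- read_ft_force(): force on the tool from outside, world axes, zero at the start.
- read_ft_torque(): the same for the moment, N m.
- read_finger_gap(): finger opening in m.
Only numpy, scipy, OpenCV 4.12 (cv2) and the standard library are available. Lean on these libraries where they do the work, as an engineer would, in place of code of your own. Each camera call takes 0.05 s, during which the arm holds its last target.

## Task

Bolt the lid of the pastry case on the counter for the night: lift the bolt's stiff handle up out of its notch, slide the bolt towards the staple until the handle is over the far notch, put the handle fully down into it and let go. Where the far notch is must be found by feel, so work the bolt gently, never forcing the handle against the notch plates, and leave the tin, the jar and the bowl where they stand.

Things in the scene. Friction and masses are not known exactly. Their poses are not given: they have to be found in the camera images.
- case: Pastry case, fixed on the counter: dark wood and glass, 280 mm deep (x), 420 mm wide (y), flat top 130 mm above the counter. Origin: centre of its underside; z up; front faces its -x. A steel barrel bolt lies on the top along the case's y, axis at x -50, z 158 mm; it is shot to +y. The top around the knob is clear.
- near_notch (a point): On the bolt's axis at the near notch's centre (case frame x -50, y -90, z 158 mm). Thin upright notch plates stand 18 to 27 mm from the axis on its -x side, top edges 11 to 16 mm above the axis. Both notches are 14 mm wide for the handle's 10 mm stem.
- staple (a point): On the bolt's axis, middle of the staple (160 mm to +y of the near notch) that takes the bolt's end. Between them is an adjustable plate with the far notch: its centre lies 50 to 90 mm to +y of the near one, different each time, not measured. There is no stop at it: the bolt can slide on past, 100 mm in all, with more plate edge beyond the far notch.
- bolt: Steel rod, 16 mm in diameter, 235 mm long. Slides along its y (the case's y, + to the staple) against about 3 N of friction and stays where left; it does not turn. Origin: on its axis, at the handle's stem, 28 mm above the case's top. Its handle must press on the notch plates with less than 25 N (about 13 N at the knob, which has the longer lever).
- knob (a point): Centre of the handle's steel knob: a drum 18 mm in diameter, 16 mm long, axis along y, for fingers closing along y. It swings about the bolt's axis, 60 mm from it, on the case's -x side. In a notch it is 20 degrees above level, 20 mm above the axis; lifted (up and inwards) it clears the plates at 48, limit 71; on the plates it rests at 45. Stiff hinge: stays at any angle, 1 to 2 N at the knob swings it down.
- tin: A bystander: a dark closed tin, 70 mm in diameter and 85 mm high, standing on the rear of the case's top. Origin: centre of its underside.
- jar: A bystander: a closed biscuit jar, 100 mm in diameter and 150 mm high, on the counter beside the case. Origin: centre of its underside.
- bowl: A bystander: a white bowl, 120 mm across and 55 mm high, on the counter beside the case. Origin: centre of its underside.

How it is judged:
By the outcome, as a careful person would: the job done as asked, in the order asked, and still so for the second after the job is handed in, with the robot touching nothing.
It also fails if it takes over 64 s, if anything falls off the work surface, if the arm or the gripper's body presses on something with over 40 N, if the wrist force passes 120 N, or if a joint passes its speed limit or range.

## Working session

There is one attempt and no reset: what is moved stays moved. The work goes in short steps, each a Python script; the robot and the scene stay as the last script left them, time stands still between calls to the robot, and variables do not carry over. Pictures are saved under pics/ and viewed, and the job is handed in when it is done.

```bash
ls; mkdir -p pics; python3 - <<'E'
from bench import *
import cv2, numpy as np
print(read_time_s(), read_eef_pos(), read_tcp_rot(), read_ft_force())
for c in ["scene","top","wrist"]:
    im=read_camera(c); cv2.imwrite(f"pics/{c}0.png",im[:,:,::-1])
    p=camera_params(c); print(c,np.round(p["K"],1).tolist(),p["dist_coeffs"],np.round(p["camera_from_world"],4).tolist())
    if c!="wrist":
        for n in ["case","near_notch","staple","bolt","knob","tin","jar","bowl"]:
            print(n,[(np.round(d["at"],1).tolist(),round(d["confidence"],2)) for d in tip_of(c,n)[:3]])
print(read_time_s())
E
```

```text
pics
0.0 [0.22246795 0.60977533 0.24884523] [ 1.73990022e-01  9.84746494e-01 -1.33677690e-03 -1.68864182e-04] [-0.36250534 -0.29694449 -0.38306011]
scene [[460.6, 0.0, 315.3], [0.0, 460.6, 236.1], [0.0, 0.0, 1.0]] [-0.10333194  0.          0.          0.          0.        ] [[0.9522, -0.3051, 0.0149, -0.578], [-0.2379, -0.7715, -0.5901, 0.2306], [0.1915, 0.5583, -0.8072, 1.204], [0.0, 0.0, 0.0, 1.0]]
case [([316.3, 266.2], 0.97)]
near_notch [([308.1, 269.6], 0.71), ([284.4, 271.5], 0.57), ([317.9, 264.0], 0.2)]
staple [([294.1, 217.7], 0.98)]
bolt [([308.9, 268.3], 0.84)]
knob [([283.6, 268.2], 0.72)]
tin [([326.4, 197.6], 0.59)]
jar [([259.5, 167.2], 0.57)]
bowl [([346.0, 431.2], 0.92), ([286.0, 271.3], 0.45)]
top [[505.5, 0.0, 323.1], [0.0, 505.5, 240.3], [0.0, 0.0, 1.0]] [-0.07117757  0.          0.          0.          0.        ] [[0.0245, -0.9997, -0.0024, -0.0206], [-0.9764, -0.0234, -0.2145, 0.5859], [0.2144, 0.0076, -0.9767, 1.3521], [0.0, 0.0, 0.0, 1.0]]
case [([325.7, 237.8], 0.76)]
near_notch []
staple [([294.7, 244.1], 0.8)]
bolt [([478.3, 267.9], 0.72), ([359.6, 245.0], 0.65)]
knob [([359.0, 267.0], 0.43)]
tin [([269.9, 199.5], 0.87)]
jar [([170.4, 255.3], 0.72), ([296.0, 241.6], 0.28)]
bowl [([479.8, 266.6], 0.63)]
wrist [[332.5, 0.0, 320.1], [0.0, 332.5, 234.7], [0.0, 0.0, 1.0]] [-0.0284547  0.         0.         0.         0.       ] [[0.3431, 0.9393, 0.0003, -0.6504], [0.8884, -0.3246, 0.3245, -0.0415], [0.3049, -0.1111, -0.9459, 0.3825], [0.0, 0.0, 0.0, 1.0]]
0.95
```

View pics/scene0.png

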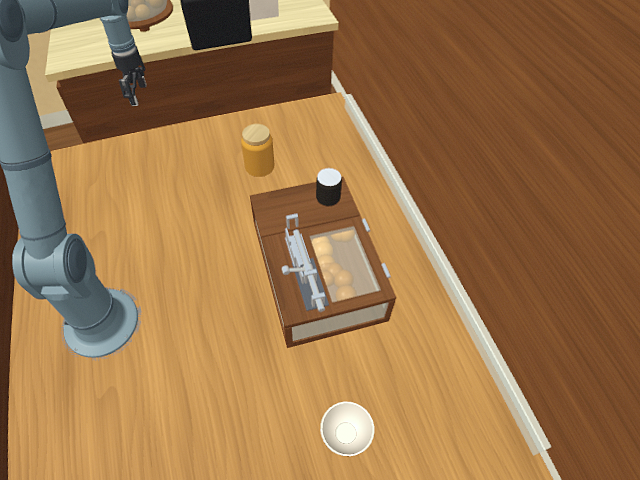

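View pics/top0.png

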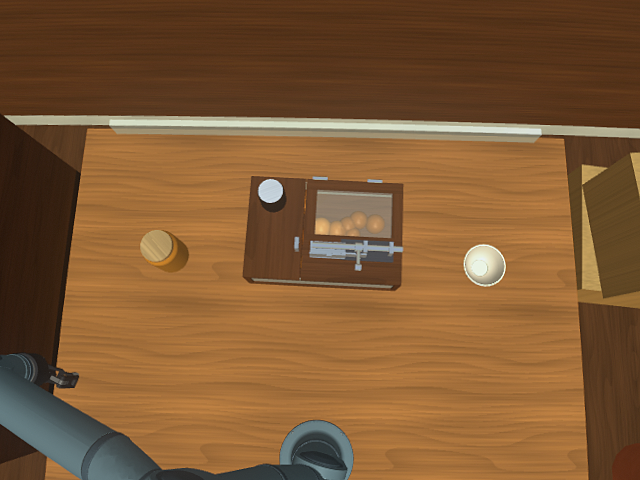

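The scene shows the case in the middle, with the knob at about (284,269), the staple at (292,219) and the bolt running between them. The top view puts the knob at (359,267) and the staple at (296,243). The bowl and jar are well to either side, and the tin is at the rear-left. I'll fit the case pose from these points.

```bash
cat > h.py <<'E'
from bench import *
import cv2, numpy as np
from scipy.optimize import least_squares
from scipy.spatial.transform import Rotation as R
P={"case":(0,0,0),"near_notch":(-.05,-.09,.158),"staple":(-.05,.07,.158),"bolt":(-.05,-.09,.158),"knob":(-.05-.06*np.cos(np.radians(20)),-.09,.158+.06*np.sin(np.radians(20)))}
def proj(p,X):
    T=p["camera_from_world"]; c=np.asarray(X)@T[:3,:3].T+T[:3,3]
    return cv2.projectPoints(c.reshape(-1,1,3),np.zeros(3),np.zeros(3),p["K"],np.asarray(p["dist_coeffs"]))[0].reshape(-1,2)
def c2w(q,X):
    X=np.asarray(X,float); c,s=np.cos(q[2]),np.sin(q[2])
    return X@np.array([[c,s,0],[-s,c,0],[0,0,1]])+[q[0],q[1],0]
def fit(obs,q0=(.55,0,0)):
    def f(q): return np.concatenate([w*(proj(p,[c2w(q,P[n])])[0]-uv) for p,n,uv,w in obs])
    return least_squares(f,q0,loss="soft_l1",f_scale=2.)
E
python3 - <<'E'
from h import *
s,t=camera_params("scene"),camera_params("top")
o=[(s,"case",(316.3,266.2),.5),(s,"staple",(294.1,217.7),1),(s,"bolt",(308.5,268.9),1),(s,"knob",(284,269),1),
(t,"case",(325.7,237.8),.5),(t,"staple",(294.7,244.1),1),(t,"bolt",(359.6,245),1),(t,"knob",(359,267),1)]
r=fit(o); print(r.x,np.round(r.fun,1))
for n in P: print(n,c2w(r.x,P[n]))
E
```

```text
[ 0.60692731 -0.00944279 -0.03717973] [ 0.   1.3 -2.1  1.8 -0.8  0.2  1.   0.8 -0.7  0.2  1.7 -2.2 -1.9  0.6
 -1.9 -1.4]
case [ 0.60692731 -0.00944279  0.        ]
near_notch [ 0.55361646 -0.09752203  0.158     ]
staple [0.55956385 0.0623674  0.158     ]
bolt [ 0.55361646 -0.09752203  0.158     ]
knob [ 0.49727387 -0.09542626  0.17852121]
```

```bash
cat >> h.py <<'E'
def down(yaw,tilt=0.,flip=False):
    r=R.from_euler('z',yaw)*R.from_euler('y',tilt)*R.from_quat([0,1,0,0])
    if flip: r=r*R.from_euler('z',np.pi)
    return r.as_quat()
def shot(c,name):
    im=read_camera(c); cv2.imwrite(f"pics/{name}.png",im[:,:,::-1]); return im
E
python3 - <<'E'
from h import *
p=camera_params("wrist");T=np.linalg.inv(p["camera_from_world"])
r=R.from_quat(read_tcp_rot())
print("cam in tool",r.inv().apply(T[:3,3]-read_eef_pos()),"view dir",r.inv().apply(T[:3,2]))
q=[.6069,-.0094,-.0372]
for fl in (0,1):
  print(fl,inverse_kinematics([.497,-.095,.32],down(q[2],0,fl)))
E
```

```text
cam in tool [ 0.08458917  0.00037335 -0.12512781] view dir [-3.24540606e-01  1.49002485e-05  9.45871765e-01]
0 [-0.8056916   0.03563049  0.94935936  1.88725534 -0.0306947   1.23373437
  1.68711759]
1 [-0.8740377   0.0368497   1.02181868  1.8888526  -0.03330852  1.2336782
 -1.44949663]
```

```bash
python3 - <<'E'
from h import *
q=[.6069,-.0094,-.0372]
t=read_time_s()
move_ptp([.50,-.045,.30],down(q[2])); print(read_time_s()-t, read_eef_pos(), read_ft_force())
p=camera_params("wrist"); shot("wrist","w1")
for n in ["near_notch","staple","bolt","knob","case"]:
    print(n,[(np.round(d["at"],1).tolist(),round(d["confidence"],2)) for d in tip_of("wrist",n)[:3]],proj(p,[c2w(q,P[n])])[0])
for m in (.05,.09): print(proj(p,[c2w(q,(-.072,-.09+m,.158+.013))]))
E
```

```text
2.5250000000000004 [ 0.50028381 -0.04375185  0.29998143] [ 0.45555544  0.2202887  -0.03015706]
near_notch [([264.4, 285.1], 0.6)] [261.67801717 285.20116088]
staple [([442.2, 284.2], 0.96)] [439.55133057 285.28801123]
bolt [([265.6, 285.2], 0.86)] [261.67801717 285.20116088]
knob [([441.8, 283.0], 0.54)] [253.31478117 232.99481918]
case [([348.4, 262.2], 0.58)] [346.91968732 264.40076754]
[[317.24323055 269.0777553 ]]
[[364.94315839 269.12365325]]
```

View pics/w1.png

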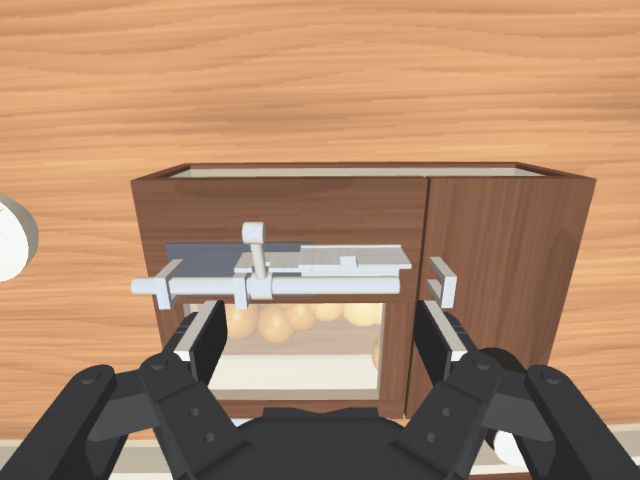

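The wrist view shows the knob at (254,232), the bolt along row 285, the staple at (442,282) and the adjustable plate across columns 300–408. I'll zoom in for any notch.

```bash
python3 - <<'E'
import cv2
im=cv2.imread("pics/w1.png"); cv2.imwrite("pics/w1z.png",cv2.resize(im[215:315,225:425],None,fx=4,fy=4,interpolation=cv2.INTER_CUBIC))
E
```

```text
(no output)
```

View pics/w1z.png

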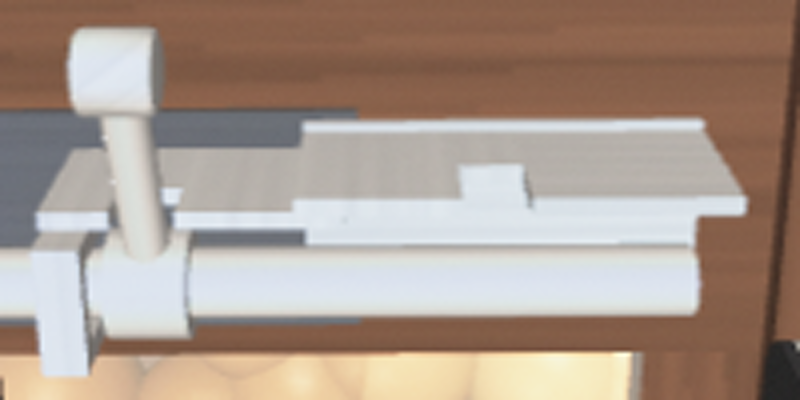

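The adjustable plate shows a cut-out at columns 340–356, about 14 mm wide. Its centre is roughly 76 mm to +y of the handle, which is a hint to confirm by feel. The knob prediction agrees with the image to about 0.5 px. Next I'll descend around the knob.

```bash
cat >> h.py <<'E'
q=[.6069,-.0094,-.0372]
Q=down(q[2])
def knob(ang,dy,z0=0.,x0=0.):
    a=np.radians(ang)
    return c2w(q,(-.05-.06*np.cos(a)+x0,-.09+dy,.158+.06*np.sin(a)+z0))
Rc=R.from_euler('z',q[2])
def F(): return Rc.inv().apply(read_ft_force())   # case axes
E
python3 - <<'E'
from h import *
t=read_time_s()
move_gripper(.040,25)
k=knob(20,0.0004)
movel(k+[0,0,.07],Q,.25)
print(F(), read_time_s()-t)
movel(k,Q,.1)
print(k,read_eef_pos(),F(), read_finger_gap(),read_time_s()-t)
im=shot("wrist","w2")
E
```

```text
[-0.24302565  0.01018232  0.57864544] 0.9417000000000004
[ 0.49725969 -0.09498153  0.17852121] [ 0.49792687 -0.09499306  0.17911162] [-0.41765147  0.00231323  0.4289314 ] 0.040397585654302806 1.7917
```

View pics/w2.png

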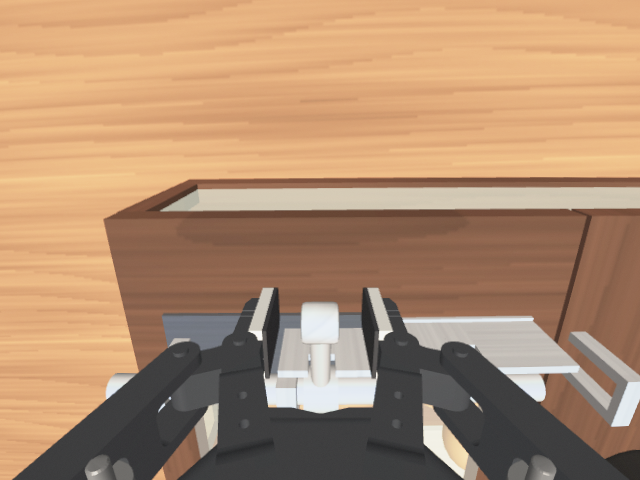

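The knob is centred at (320,322), midway between the pads (278 and 362). I'll close and lift in small arc steps.

```bash
python3 - <<'E'
from h import *
t=read_time_s(); f0=F()
move_gripper(0.0,30)
print("gap",read_finger_gap(),read_eef_pos(),F()-f0,read_time_s()-t)
for a in (21,23,26):
    movel(knob(a,.0004),Q,.06); e=Rc.inv().apply(read_eef_pos()-knob(a,.0004))*1e3
    print(a,np.round(F()-f0,2),np.round(e,2),read_time_s()-t)
shot("wrist","w3")
E
```

```text
gap 0.015433865921055744 [ 0.49779428 -0.09516118  0.17920819] [-1.03289151 -0.69582498  2.82012738] 0.3333000000000004
21 [-0.5   0.38 -0.43] [ 0.23 -0.14  0.02] 0.5833000000000004
23 [ 3.01 -0.32 -5.64] [-0.02 -0.13 -0.4 ] 0.8333000000000004
26 [ 2.53  0.17 -7.38] [-0.28 -0.08 -0.25] 1.0833000000000004
```

View pics/w3.png

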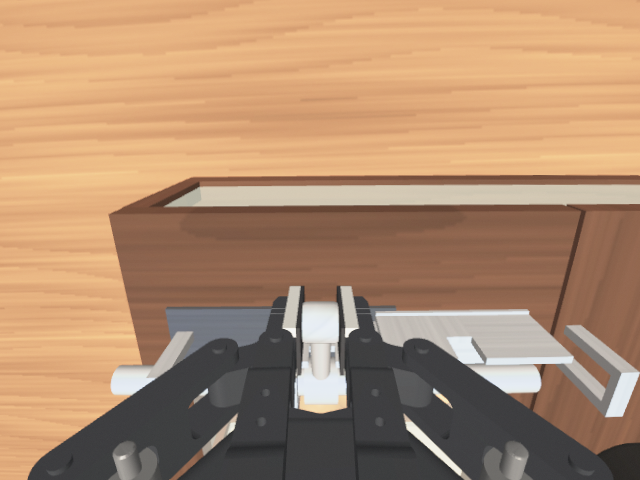

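```bash
python3 - <<'E'
from h import *
t=read_time_s()
for a in (31,36,41,46,51,55):
    movel(knob(a,.0004),Q,.06); e=Rc.inv().apply(read_eef_pos()-knob(a,.0004))*1e3
    print(a,np.round(F(),2),np.round(e,2),read_finger_gap())
print(read_time_s()-t,read_time_s())
shot("wrist","w4"); p=camera_params("wrist")
print(proj(p,[knob(55,0), c2w(q,(-.05-.0225,-.09,.1715)),c2w(q,(-.05-.0225,-.09+.076,.1715))]))
E
```

```text
31 [ 0.15 -1.24 -3.71] [-0.47 -0.11  0.24] 0.01531071002442595
36 [-1.47 -1.94 -2.51] [-0.79 -0.09  0.13] 0.015197904027988644
41 [-4.13 -1.49 -0.8 ] [-0.9  -0.06  0.1 ] 0.01519682610639979
46 [-5.09 -0.81 -0.99] [-0.67 -0.05  0.26] 0.015199467615058039
51 [-5.85 -0.95  0.18] [-0.4  -0.03  0.35] 0.015581209900837265
55 [-5.05 -1.19 -0.42] [-0.37  0.    0.3 ] 0.015477108198170513
1.5 8.25
[[317.80340183 324.30464095]
 [318.22715481 305.57991537]
 [454.87760635 305.13847358]]
```

View pics/w4.png

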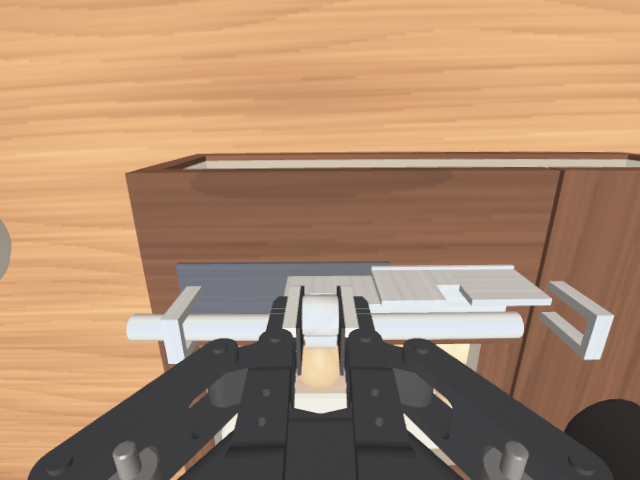

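Lifted cleanly to 55°. The far notch shows at about (450,292). I'll slide part-way and re-measure.

```bash
python3 - <<'E'
from h import *
t=read_time_s()
for d in (.015,.035,.060):
    movel(knob(55,.0004+d),Q,.06); e=Rc.inv().apply(read_eef_pos()-knob(55,.0004+d))*1e3
    print(d,np.round(F(),2),np.round(e,2))
print(read_time_s()-t)
im=shot("wrist","w5"); p=camera_params("wrist")
for m in (.07,.073,.076,.079,.082): print(m,proj(p,[c2w(q,(-.05-.018,-.09+m,.1715)),c2w(q,(-.05-.027,-.09+m,.1715))]).tolist())
cv2.imwrite("pics/w5z.png",cv2.resize(im[260:350,290:490,::-1],None,fx=4,fy=4,interpolation=cv2.INTER_CUBIC))
E
```

```text
0.015 [-5.   -0.27  0.35] [-0.46  0.37  0.32]
0.035 [-5.13 -0.86  0.33] [-0.61  0.51  0.3 ]
0.06 [-6.46 -0.93  0.77] [-0.79  0.63  0.28]
1.4499999999999993
0.07 [[335.0011801023837, 313.33248300351613], [335.24240911682466, 299.11636517274513]]
0.073 [[340.37218442321034, 313.32258864585015], [340.701610871974, 299.1073152715071]]
0.076 [[345.74201995803605, 313.3115213390301], [346.15959090382677, 299.0972742910341]]
0.079 [[351.11044632284023, 313.2992815265458], [351.6160971870297, 299.08624264727354]]
0.082 [[356.47722320409275, 313.28586965178215], [357.0708777713087, 299.07422075607116]]
```

View pics/w5z.png

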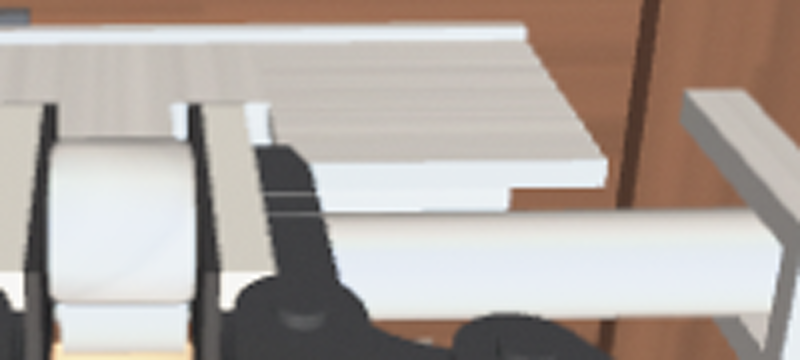

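Notch edges are at about columns 333 and 357, so its centre is near 75.5 mm. I'll slide over it and feel downward in small steps with a force stop.

```bash
cat >> h.py <<'E'
def Ft(a):
    f=F(); a=np.radians(a); return f[0]*np.sin(a)+f[2]*np.cos(a), f
E
python3 - <<'E'
from h import *
t=read_time_s(); d=.0749
movel(knob(55,d),Q,.05); print(Ft(55),Rc.inv().apply(read_eef_pos()-knob(55,.0755))*1e3)
for a in (53,51,49,48,47,46,45,44,43,42,41):
    movel(knob(a,d),Q,.03); ft,f=Ft(a); e=Rc.inv().apply(read_eef_pos()-knob(a,d))*1e3
    print(a,round(ft,2),np.round(f,2),np.round(e,2))
    if ft>7: 
        movel(knob(50,d),Q,.04); print("back"); break
print(read_time_s()-t,read_time_s())
E
```

```text
(np.float64(-4.971366925685298), array([-5.97630759, -0.68573027, -0.13226197])) [-0.87752836 -0.14308878  0.28949334]
53 -2.68 [-4.85 -1.67  1.98] [0.3  0.45 1.11]
51 -1.27 [-5.95 -1.05  5.33] [1.49 0.48 1.99]
49 1.53 [-5.12  0.29  8.22] [2.62 0.46 2.91]
48 2.05 [-4.93 -0.86  8.53] [3.19 0.44 3.42]
47 4.7 [-4.89 -0.45 12.14] [3.72 0.46 3.91]
46 3.74 [-6.   -1.09 11.59] [4.22 0.43 4.37]
45 5.46 [-4.92 -0.84 12.64] [4.65 0.46 4.69]
44 6.11 [-5.26 -1.11 13.57] [4.84 0.45 4.8 ]
43 5.63 [-5.54 -1.05 12.87] [4.91 0.47 4.79]
42 6.29 [-4.62 -1.8  12.62] [4.92 0.44 4.7 ]
41 6.26 [-4.2  -0.64 11.94] [4.91 0.46 4.6 ]
3.191699999999999 12.9917
```

```bash
cat >> h.py <<'E'
def act():
    x=Rc.inv().apply(read_eef_pos()-[q[0],q[1],0]); r=x-np.array([-.05,0,.158])
    return np.degrees(np.arctan2(r[2],-r[0])), np.hypot(r[0],r[2])*1e3, (x[1]+.09)*1e3
E
python3 - <<'E'
from h import *
d=.0749;print(np.round(act(),2))
for a in (40,39,38,37,36,35,34,33):
    movel(knob(a,d),Q,.03); ft,f=Ft(act()[0])
    print(a,round(ft,2),np.round(f,2),np.round(act(),2))
    if ft>9: 
        movel(knob(a+3,d),Q,.04); print("back",Ft(act()[0]),act()); break
print(read_time_s())
E
```

```text
[47.44 59.69 75.36]
40 5.23 [-4.4  -1.41 12.19] [46.37 59.53 75.33]
39 4.71 [-4.29 -0.3  11.04] [45.32 59.36 75.33]
38 5.5 [-3.6  -1.54 11.17] [44.21 59.21 75.32]
37 6.06 [-2.86 -1.25 10.98] [43.09 59.05 75.33]
36 5.17 [-4.56 -0.28 11.07] [42.06 58.91 75.31]
35 5.35 [-3.61 -0.87 10.22] [40.97 58.75 75.33]
34 4.54 [-4.4  -0.95  9.61] [39.94 58.62 75.3 ]
33 5.03 [-4.12 -1.18  9.77] [38.81 58.48 75.3 ]
14.9917
```

Past 45° with no force rise, so the stem is entering the far notch. I'll continue down to the seat.

```bash
python3 - <<'E'
from h import *
d=.0749
for a in np.arange(31.5,9,-1.5):
    movel(knob(a,d),Q,.03); A=act(); ft,f=Ft(A[0])
    print(a,round(ft,2),np.round(f,2),np.round(A,2))
    if ft>8.5: print("stop"); break
    if A[0]<19.0: break
print(read_time_s())
shot("wrist","w6")
E
```

```text
31.5 4.42 [-4.03 -1.13  8.61] [37.2  58.28 75.3 ]
30.0 3.64 [-4.26  0.08  7.51] [35.53 58.09 75.31]
28.5 4.08 [-3.26 -1.29  7.1 ] [33.88 57.92 75.29]
27.0 4.38 [-3.27 -0.97  7.25] [32.29 57.75 75.31]
25.5 4.59 [-2.97 -1.09  7.1 ] [30.65 57.6  75.29]
24.0 4.75 [-2.28 -0.86  6.7 ] [29.02 57.45 75.32]
22.5 4.32 [-3.45 -0.88  6.65] [27.39 57.3  75.29]
21.0 3.88 [-2.22 -1.68  5.37] [25.74 57.17 75.27]
19.5 4.55 [-2.56 -0.28  6.13] [24.11 57.03 75.26]
18.0 4.58 [-1.68 -1.64  5.65] [22.48 56.9  75.28]
16.5 6.11 [-2.78 -0.89  7.64] [21.24 56.79 75.27]
15.0 11.46 [-6.   -0.85 14.54] [20.81 56.65 75.31]
stop
17.9917
```

View pics/w6.png

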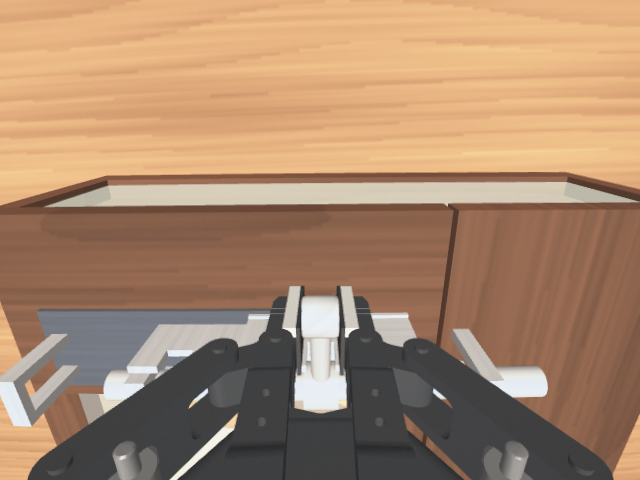

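The force rose at 20.8°, the same reading the knob gave when first seated in the near notch, so it is on the bottom. I'll ease the push, release and retreat.

```bash
python3 - <<'E'
from h import *
d=.0753
for a in (17,19):
    movel(knob(a,d),Q,.03); print(Ft(20),np.round(act(),2))
move_gripper(.040,25); print(read_finger_gap(),F(),np.round(act(),2))
x=read_eef_pos()
movel(x+[0,0,.03],Q,.06); movel(x+[-.02,0,.13],Q,.2); print(F(),read_time_s())
p=camera_params("wrist"); im=shot("wrist","w7"); 
print(proj(p,[knob(20,.0755),knob(45,.0755),c2w(q,(-.05,-.0145,.158))]).tolist())
print([(np.round(z["at"],1).tolist(),round(z["confidence"],2)) for z in tip_of("wrist","knob")[:3]])
shot("scene","s7"); shot("top","t7")
E
```

```text
(np.float64(6.7383693136336555), array([-1.06677216, -1.73263702,  7.55909616])) [21.09 56.74 75.35]
(np.float64(1.4590580730804124), array([ 4.72920172, -1.60458408, -0.16859149])) [21.69 56.85 75.36]
0.039677211914065424 [0.05244204 0.37845073 0.34968429] [18.35 60.5  75.8 ]
[ 0.22042297  0.27329023 -1.04294376] 20.2
[[319.69628304141827, 257.0686717657256], [319.6871946852132, 284.67282863994], [319.7498884227393, 304.1971435048673]]
[([320.3, 258.2], 0.74)]
```

View pics/w7.png

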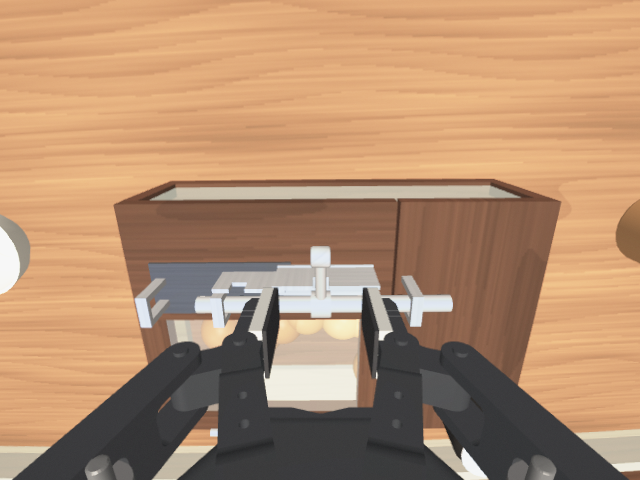

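View pics/s7.png

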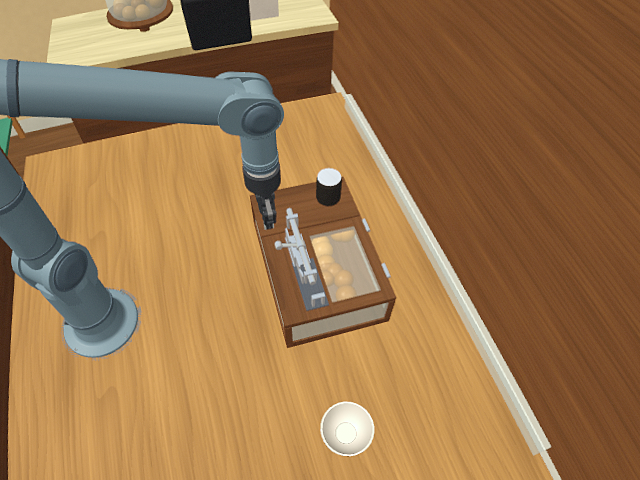

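The bolt end is through the staple, and the knob at (320,257) matches the 20° prediction (257.1). The bystanders are unmoved. The grip may have dragged the handle up by a degree on release, so I'll gently press down with closed fingertips to confirm it's seated.

```bash
python3 - <<'E'
from h import *
k=knob(20,.0755)
move_gripper(0.0,25)
movel(k+[0,0,.06],Q,.15); movel(k+[0,0,.035],Q,.06)
f0=F(); 
for h in np.arange(.0325,.020,-.0008):
    movel(k+[0,0,h],Q,.03); f=F()-f0; e=read_eef_pos()
    print(round(h*1e3,1),np.round(f,2),round((e[2]-.019-.1875)*1e3,2))
    if f[2]>5.5: break
movel(k+[0,0,.05],Q,.05); movel(k+[-.02,0,.13],Q,.2)
print(F(),read_time_s()); p=camera_params("wrist"); im=shot("wrist","w8")
print(proj(p,[knob(20,.0755),knob(22,.0755)]).tolist())
cv2.imwrite("pics/w8z.png",cv2.resize(im[230:330,220:420,::-1],None,fx=4,fy=4,interpolation=cv2.INTER_CUBIC))
E
```

```text
32.5 [-0.26 -0.    0.52] 4.56
31.7 [0.06 0.12 1.27] 3.77
30.9 [-0.2  -0.07  0.08] 2.87
30.1 [-0.7  -0.24  1.25] 2.04
29.3 [-0.05 -0.08  0.79] 1.27
28.5 [-1.17 -0.92  1.19] 0.48
27.7 [-1.61 -0.27  3.66] -0.05
26.9 [-3.25  0.45  8.4 ] -0.36
[-0.15074827 -0.93771724  0.09988964] 25.225
[[319.87072080960775, 254.65519172567429], [319.8717110297396, 256.4081181018091]]
```

View pics/w8z.png

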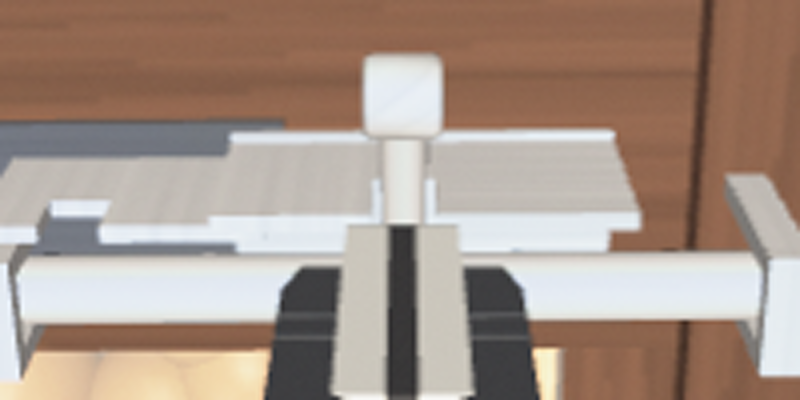

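The stem sits centred in the far notch with a gap on both sides. The knob top met the fingertip firmly within 0.5 mm of the fully-down height. I'm handing it in.

```bash
python3 -c "
from bench import *
print(read_finger_gap(),read_ft_force(),read_time_s()); print(sign_off())"
```

```text
-0.0001641417682619621 [0.0149257  0.70471081 0.21840163] 25.275
the job is handed in; nothing more can be done
None
```

The lid is bolted and I handed the job in at about 25 s of the 64 s allowed.

**What I did:**
- I gripped the knob and lifted the handle to about 54°. I then slid the bolt about 75 mm towards the staple.
- The wrist pictures showed where the far notch was. Feeling down in small steps confirmed it: the handle passed the 45° plate edge with no rise in force.
- It came to rest at 20.8°, close to the roughly 20.7° read in the near notch. I let go there.

**Force on the handle:**
- The highest force measured at the knob was about 11.5 N on first seating, of which about 4.5 N was friction from the hinge and grip. The limit is about 13 N.
- Easing off before release moved the reading to 21.7°, so I pressed the knob once more with closed fingertips, to about 8 N. It met firm resistance at the fully-down height, within 0.5 mm.

**Last checks:**
- The stem is centred in the far notch with a gap on both sides, and the bolt's end is through the staple.
- The tin, jar and bowl looked unmoved in the scene picture taken before that last press. The press stayed at the knob.
- The robot was clear of everything, with under 1 N on the wrist.

None of these final checks failed. The one oddity was the arm lagging up to about 7 mm behind its commands while pushing the handle down. I used the measured positions instead.

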